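# Stamp the seal of a tin of puffed-rice bars

### The arm

A 6-joint arm with a two-finger parallel gripper is mounted at the origin on the work surface. World frame = base frame: x ahead of the robot, y to its left, z up, the work surface at z = 0. Lengths are in mm, angles in rad, forces in N, time in s.
With the tool pointing down it reaches from about 275 to 750 mm from the base axis. Payload 10.2 kg.
Tool frame: the origin (TCP) lies between the finger pads; the fingertips stand 11 mm ahead of it and the grasp point (between the pads) lies 8 mm behind it; z points along the fingers, y is the line along which they close (so a half turn about z gives the same grasp; the last joint's range is limited). The gripper opens to 85 mm and grips with 20 to 120 N. Pads are 22 mm wide; open, the fingers measure 114 mm over their backs; the gripper's body (76 mm by 85 mm) begins 54 mm behind the grasp point. The pads swing forward as they close: fully open they stand 13 mm farther back than shut.
Start: joints at [1.016, 0.313, 1.498, -0, 1.331, -0.223], TCP at [171.029, 496.367, 205.094] pointing down, gripper open.
Joint ranges: [-2.94, 2.94], [-0.97, 2.17], [0.19, 2.56], [-1.23, 4.37], [0.02, 3.11], [-2.88, 2.88]. Speed limits (rad/s): [2.39, 2.39, 3.01, 3.14, 3.14, 3.14].

### API

Orientations are given as a unit quaternion [w, x, y, z].
In Python, from rig import sense, eyes, finish_job gives the robot as it stands.
- The arm moves only by the shell command python3 -m jog 'ROWS' [FORCE]. ROWS is JSON, a list of rows, each a list of 7 numbers: the shift along the tool's x, y, z in m, then the turn, a rotation vector about the tool's x, y, z in rad, then the finger opening in m, from 0 to 0.0854. In form: [[dx, dy, dz, rx, ry, rz, gripper], ...]. A call has 1 to 5 rows; each row shifts and turns the commanded pose from where the row before left it, along the tool's axes as they then stand; what a row does not reach is not made up. A row lasts 1/10 s, in which the tool goes at most 50 mm and 8.59 degrees, less where a joint would pass 70% of its speed; a pose out of reach is approached as far as the arm can. A call is refused whole if a number of a shift passes 0.05 or a number of a turn 0.15, either way. A call with a gripper value outside its range is refused whole. The fingers move at their own pace and stop on an object; FORCE is the grip in N (left out, the last holds). Time passes only in rows, so rows that do not move let the fingers close. It gives the time, the measured TCP pose, the force, the opening and the grip force at its end, in the units of the state.
- sense(): the state, without advancing time (a new reading comes with each control period).
- eyes.capture(name): name is "side" or "top" or "wrist"; returns the picture (420x560x3 uint8, red, green, blue); there is no depth.
- eyes.calibration(name): a dict with "fx", "fy", "cx", "cy" (pixels), "dist" ([k1, k2, p1, p2, k3] as OpenCV has them; the pictures are not rectified), "cam_to_world" (4x4, takes a point from camera to world coordinates); the wrist camera has in their place "mount" (4x4, takes a point from camera to tool coordinates, whose origin is the TCP and whose axes are the flange's). Camera axes: x right, y down, z forward; pixel columns grow to the right and rows downward; lengths in mm; the calibration is good to about 2 mm. A picture is of the moment at which its call begins: read the wrist's pose just before it. calibration takes no time and is no camera call.
- finish_job(): hands the job in; it is judged then, once.
The state is a dict: "time_s": time; "joints": joint angles; "dq": joint speeds; "tau": joint torques, N m; "eef_pos": TCP position; "ee_rot": TCP orientation; "force": force on the tool from outside, world axes, zero at the start; "wrist_torque": the same for the moment, N m; "grip_width": opening from 0.0 (shut) to 1.0 (fully open); "grip_force": force on a finger pad.
Only numpy, scipy, OpenCV 4.12 (cv2) and the standard library are available. Lean on these libraries where they do the work, as an engineer would, in place of code of your own. Each camera call takes 0.05 s, during which the arm holds its last target. There are 200 camera calls.

### The job

Take the seal punch from its wooden stand and stamp the seal in the middle of the round tin: set the steel die squarely on the disc, press straight down by feel until the disc has sunk fully home, and keep a steady push of about 10 to 20 newtons on it for a good second, never more than that and without rocking or sliding. Then lift the punch straight off and put it back upright, fully down in the hole of its stand, and let go. Leave the square tin and the other things on the table alone.

Things in the scene. Friction and masses are not known exactly. Their poses are not given: they have to be found in the camera images.
- punch: Loose hand punch, 105 mm tall, about 0.2 kg, standing upright in the stand. Origin: centre of the die's flat lower face; z up along the punch. 0 to 26 mm: round steel die 26 mm across; 26 to 32 mm: steel flange 36 mm across; 32 to 105 mm: square pale wooden handle 28 x 28 mm, flat sides facing the body's x and y (grip it around 75 mm).
- stand: Wooden block 80 x 80 x 30 mm, fixed to the table (its place and yaw vary). Origin: centre of its underside. In the middle a round hole 32 mm in diameter with a 2 mm chamfer, 16 mm deep (its floor is 14 mm above the table), in which the punch stands, the die's face on the hole's floor.
- round_tin: Round metal tin, fixed; foot ring 132 mm across, lid 124 mm across, flat lid 55 mm above the table. Origin: centre of its underside. In the lid's middle stands a round steel boss 54 mm across with a collar (inner diameter 39, outer 47 mm) around the aluminium seal disc (36 mm across, top 1.5 mm below the collar's rim).
- seal_axis (a point): Point on the seal disc's axis at the lid's flat top, 55 mm above the table: it tells where the seal is sideways, not how high. The boss differs from tin to tin: the unpressed disc's top lies anywhere from 11 to 31 mm above the lid and must be found by touch. The boss is sprung and gives 1 mm per 6 N (at most 6.5 mm).
- seal (a joint): How far the seal disc has sunk into the boss, m: 0 unpressed, 0.003 fully home (noisy reading). The disc stays put up to about 8 N, then sinks 3 mm to a stop and remains there; with the springy boss the punch goes down about 5.5 mm in all from first touch to a push of 14 N.
- square_tin: Square tin, 116 x 116 mm, 55 mm high, fixed on a wooden foot 126 x 126 mm, with a similar boss (68 mm above the table) that is already sealed; not to be touched with the punch. Origin: centre of its underside.
- tamper: Wooden tamper, a bystander: round foot 52 mm in diameter, stem 24 mm, 90 mm tall, standing. Origin: centre of its underside.
- weight: Dark steel scale weight, a bystander: 52 mm in diameter, 56 mm tall. Origin: centre of its underside.
- bar_a: Puffed-rice bar, a bystander, 75 x 42 x 26 mm, lying. Origin: centre of its underside.
- bar_b: Puffed-rice bar, a bystander, 70 x 45 x 28 mm, lying. Origin: centre of its underside.
Mind the look-alikes: they are no part of the job. What is shaped like the round_tin but blue or orange is not meant.

How it is judged (in metres and radians):
On the way, in this order (a step that is already met when the one before it is completed fails the run):
1. the punch is taken up out of its stand (z of punch in the frame of stand above 0.05 m), for 0.1 s.
2. the upright die holds the disc fully home with 10 to 20 N, centred, for 0.8 s (value of joint seal above 0.0025 m and contact force between punch and round_tin between 9 and 21 N and horizontal distance between punch and seal_axis below 0.005 m and angle between punch's own z axis and vertical below 0.1 rad), for 0.8 s.
3. the punch is lifted clear of the tin (contact force between punch and round_tin below 0.1 N and z of punch in the frame of seal_axis above 0.04 m), for 0.1 s.
At the end, for the whole second after the job is handed in: the round tin's seal disc is at least 2.5 mm down; the punch stands released and still in its stand's hole, its foot within 4 mm of the hole's floor, within 6 mm of its centre, and within 0.1 rad of upright (value of joint seal above 0.0025 m and z of punch in the frame of stand below 0.018 m and horizontal distance between punch and stand below 0.006 m and angle between punch's own z axis and vertical below 0.1 rad and linear speed of punch below 0.02 m/s and contact force between the fingers and punch below 0.1 N); the robot touches nothing.
It fails at once if the punch pushed on the round tin with more than 23 N (contact force between punch and round_tin above 23 N).
It fails at once if the punch pressed or slid on the round tin more than 6 mm off the middle of the seal, or rocked over 0.15 rad while pressing ((contact force between punch and round_tin above 2 N and horizontal distance between punch and seal_axis above 0.006 m) or (contact force between punch and round_tin above 4 N and angle between punch's own z axis and vertical above 0.15 rad)).
It fails at once if the punch was used on the square tin (contact force between punch and square_tin above 2 N).
It fails at once if the seal was pushed with the robot itself (contact force between any of the fingers, the arm and round_tin above 2 N).
It fails at once if a bystander (tamper, weight or rice bar) was moved by over 30 mm (distance of any of tamper, weight, bar_a, bar_b from where it was at the start of the episode above 0.03 m).
It also fails if it takes over 61 s, if anything falls off the work surface, if the arm or the gripper's body presses on something with over 40 N, if the wrist force passes 120 N, or if a joint passes its speed limit or range.

## Working session

There is one attempt and no reset: what is moved stays moved. The work goes in short steps, Python scripts to look and compute and a shell command to move; the robot and the scene stay as the last step left them, time stands still between calls to the robot, and variables do not carry over. Pictures are saved under pics/ and viewed, at most 10 in all, crops included, and the job is handed in when it is done.

```bash
ls; mkdir -p pics
python3 - <<'E'
from rig import sense, eyes
import cv2,numpy as np
s=sense();print(s)
for n in("top","side"):
    im=eyes.capture(n);cv2.imwrite(f"pics/{n}0.png",im[:,:,::-1])
    print(n,eyes.calibration(n))
print(eyes.calibration("wrist"))
E
```

```text
pics
{'time_s': 0.0, 'joints': array([ 1.01560877e+00,  3.13465352e-01,  1.49847891e+00, -7.12710329e-06,
        1.33098194e+00, -2.23365672e-01]), 'dq': array([-0.00011251, -0.00065538, -0.00093028, -0.00142868, -0.00066651,
        0.00033219]), 'tau': array([-1.67859071e-04, -4.12267470e+01, -2.59742492e+01, -2.01664484e-04,
        4.17350195e-03,  2.45223976e-05]), 'eef_pos': array([170.86009571, 496.09921709, 204.51149635]), 'ee_rot': array([-2.49851840e-04,  1.65149957e-01,  9.86268243e-01, -6.18202873e-04]), 'force': array([-0.66538342,  0.57370433,  0.61966253]), 'wrist_torque': array([ 0.04368344,  0.00585771, -0.00623553]), 'grip_force': 0.0, 'grip_width': 0.9961603826550662}
top {'fx': 425.78674860717217, 'fy': 425.78674860717217, 'cx': 281.9057922126859, 'cy': 205.56995620708432, 'dist': array([-0.11340591,  0.        ,  0.        ,  0.        ,  0.        ]), 'cam_to_world': array([[ 3.63960643e-02, -9.78956796e-01,  2.00795713e-01,
         3.50765430e+02],
       [-9.99331702e-01, -3.63346863e-02,  3.99238009e-03,
        -2.26103722e+00],
       [ 3.38748163e-03, -2
[... 530 characters left out ...]
[-2.27703758e-02, -7.90460707e-01, -6.12089357e-01,
         7.53002586e+02],
       [ 0.00000000e+00,  0.00000000e+00,  0.00000000e+00,
         1.00000000e+00]])}
{'fx': 291.97645726913225, 'fy': 291.97645726913225, 'cx': 276.8365086331787, 'cy': 204.6601967074081, 'dist': array([-0.04150604,  0.        ,  0.        ,  0.        ,  0.        ]), 'mount': array([[ 9.13496637e-04, -9.59237502e-01, -2.82599683e-01,
         7.25915181e+01],
       [ 9.99999579e-01,  8.52670640e-04,  3.38226135e-04,
        -5.36516996e-02],
       [-8.34747395e-05, -2.82599873e-01,  9.59237877e-01,
        -1.69141403e+02],
       [ 0.00000000e+00,  0.00000000e+00,  0.00000000e+00,
         1.00000000e+00]])}
```

View pics/top0.png

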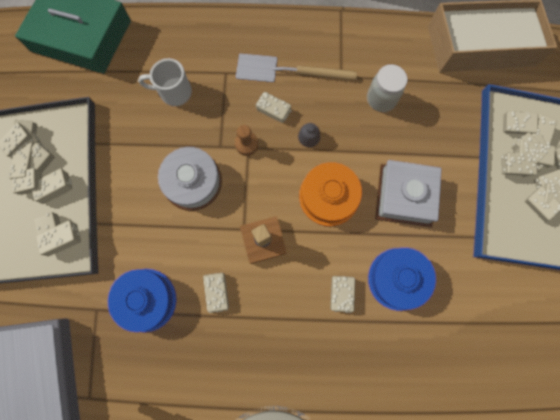

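View pics/side0.png

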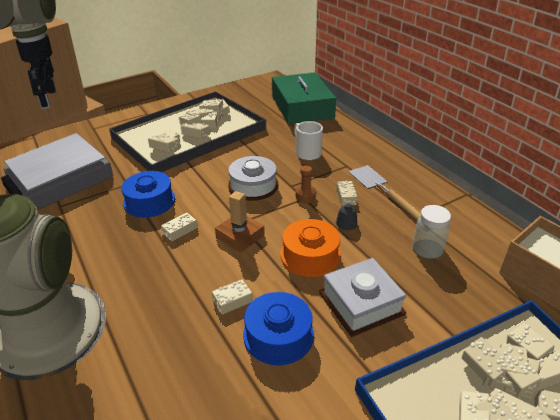

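The top picture shows the grey round tin at about (189,178), with the punch and stand at (263,238). The side picture shows them at (252,172) and (240,225). The square tin is at (411,192) in the top view, and the blue and orange tins are decoys.

Run:
```python
import cv2
a=cv2.imread("pics/top0.png")[140:275,150:300]
b=cv2.imread("pics/side0.png")[140:260,200:300]
cv2.imwrite("pics/ca.png",cv2.resize(a,None,fx=4,fy=4,interpolation=2))
cv2.imwrite("pics/cb.png",cv2.resize(b,None,fx=5,fy=5,interpolation=2))
```

```text
(no output)
```

View pics/ca.png

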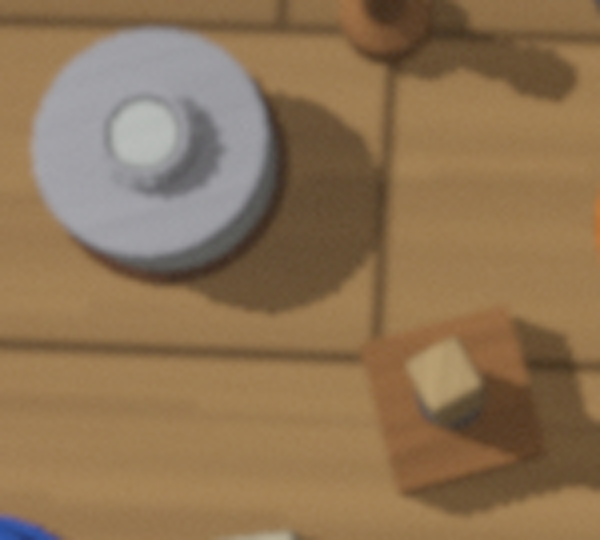

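View pics/cb.png

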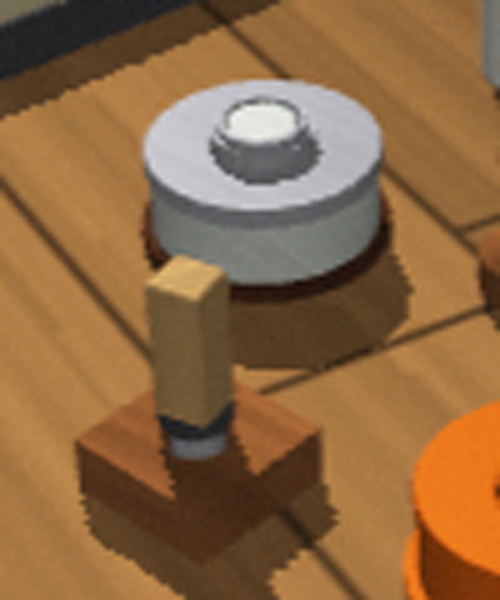

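In the crops, the lid rim spans u 32..272 and v 27..261. The handle-top corners are near (407,362), (455,337), (483,382), (433,408). The stand-top corners are near (362,348), (503,307), (545,455), (404,493).

```bash
cat > h.py <<'E'
import numpy as np,cv2
from rig import sense,eyes
from scipy.spatial.transform import Rotation as R
def back(c,T,px,z):
    K=np.array([[c["fx"],0,c["cx"]],[0,c["fy"],c["cy"]],[0,0,1]])
    n=cv2.undistortPoints(np.array(px,float).reshape(-1,1,2),K,np.array(c["dist"],float)).reshape(-1,2)
    d=np.c_[n,np.ones(len(n))]@T[:3,:3].T;o=T[:3,3]
    return o+d*((z-o[2])/d[:,2])[:,None]
def pose():
    s=sense();q=s["ee_rot"];T=np.eye(4)
    T[:3,:3]=R.from_quat([q[1],q[2],q[3],q[0]]).as_matrix();T[:3,3]=s["eef_pos"];return T
E
python3 - <<'E'
from h import *
np.set_printoptions(precision=1,suppress=True)
def rep(n,l,px,sc,off,z):
    c=eyes.calibration(n);p=back(c,c["cam_to_world"],np.array(px)/sc+off,z)
    print(n,l,"mean",p.mean(0)[:2]);print(p[:,:2].tolist() and p[:,:2].round(1).tolist(),"edges",np.linalg.norm(np.roll(p,-1,0)-p,axis=1), "ang",np.degrees(np.arctan2(*(np.roll(p,-1,0)-p)[:,1::-1].T)))
ot=[150,140];os=[200,140]
rep("top","lid",[(32,144),(152,27),(272,144),(152,261)],4,ot,55)
rep("top","disc",[(145,133)],4,ot,75)
rep("top","handle",[(407,362),(455,337),(483,382),(433,408)],4,ot,119)
rep("top","stand",[(362,348),(503,307),(545,455),(404,493)],4,ot,30)
rep("side","lid",[(144,147),(264,80),(384,147),(264,214)],5,os,55)
rep("side","disc",[(260,121)],5,os,75)
rep("side","handle",[(147,290),(180,257),(230,268),(198,302)],5,os,119)
rep("side","stand",[(77,442),(163,383),(321,431),(205,507)],5,os,30)
T=pose();print(T)
E
```

```text
top lid mean [581.3 199.1]
[[578.6, 262.3], [644.8, 204.3], [582.9, 136.0], [518.7, 193.7]] edges [87.9 92.2 86.2 91.1] ang [ -41.2 -132.2  138.1   48.9]
top disc mean [581.  198.2]
[[581.0, 198.2]] edges [0.] ang [0.]
top handle mean [458.4  37.7]
[[462.6, 55.4], [475.2, 33.6], [454.5, 19.6], [441.5, 42.3]] edges [25.2 25.  26.2 24.8] ang [ -60.  -146.   119.8   31.9]
top stand mean [456.2  37. ]
[[481.6, 85.8], [506.0, 13.3], [429.6, -11.3], [407.5, 60.2]] edges [76.5 80.3 74.8 78.5] ang [ -71.4 -162.2  107.2   19. ]
side lid mean [582.6 197.4]
[[529.6, 229.2], [613.5, 253.5], [634.2, 163.5], [552.9, 143.4]] edges [87.4 92.3 83.8 88.9] ang [  16.1  -77.1 -166.1  105.2]
side disc mean [577.8 191.2]
[[577.8, 191.2]] edges [0.] ang [0.]
side handle mean [458.9  35.3]
[[439.9, 37.8], [463.2, 52.0], [478.0, 33.1], [454.6, 18.5]] edges [27.3 24.  27.5 24.3] ang [  31.2  -51.9 -148.1  127.3]
side stand mean [454.4  35.5]
[[409.2, 61.4], [462.3, 79.2], [507.8, 9.9], [438.3, -8.6]] edges [56.  82.9 72.  75.8] ang [  18.5  -56.7 -165.1  112.5]
[[ -0.9   0.3  -0.  170.9]
 [  0.3   0.9  -0.  496.1]
 [  0.   -0.   -1.  204.6]
 [  0.    0.    0.    1. ]]
```

Two-view estimates:

| Object | Position (mm) | Yaw |
|---|---|---|
| Punch | (458, 36) | about 31.5° |
| Stand | (455.5, 36.5) | – |
| Round tin | (582, 198) | – |

These fit the given sizes. Next I go over the tin for a wrist view.

```bash
python3 -m jog '[[-0.0405,-0.0123,0,0,0,0,0.0854],[-0.0405,-0.0123,0,0,0,0,0.0854],[-0.0405,-0.0123,0,0,0,0,0.0854],[-0.0405,-0.0123,0,0,0,0,0.0854],[-0.0405,-0.0123,0,0,0,0,0.0854]]'
python3 -m jog '[[-0.0405,-0.0123,0,0,0,0,0.0854],[-0.0405,-0.0123,0,0,0,0,0.0854],[-0.0405,-0.0123,0,0,0,0,0.0854],[-0.0405,-0.0123,0,0,0,0,0.0854],[-0.0405,-0.0123,0,0,0,0,0.0854]]'
python3 -m jog '[[-0.0405,-0.0123,0,0,0,0,0.0854],[-0.0405,-0.0123,0,0,0,0,0.0854],[0,0,0,0,0,0.138,0.0854],[0,0,0,0,0,0.138,0.0854],[0,0,0,0,0,0.138,0.0854]]'
python3 -m jog '[[0,0,0,0,0,0.138,0.0854],[0,0,0,0,0,0.138,0.0854],[0,0,0,0,0,0,0.0854],[0,0,0,0,0,0,0.0854]]'
python3 - <<'E'
from h import *
T=pose();im=eyes.capture("wrist");np.save("T1.npy",T);print(T.round(3),sense()["time_s"],sense()["force"])
cv2.imwrite("pics/w1.png",im[:,:,::-1])
E
```

```text
time_s: 0.6
eef_pos: [343.5, 371.0, 204.9]
ee_rot: [-0.0, 0.165, 0.986, -0.0]
force: [-0.8, -0.1, 0.4]
grip_width: 0.998
grip_force: 0.0
time_s: 1.1
eef_pos: [515.0, 246.8, 204.8]
ee_rot: [-0.0, 0.165, 0.986, -0.0]
force: [0.5, 0.6, 0.3]
grip_width: 0.999
grip_force: 0.0
time_s: 1.6
eef_pos: [582.5, 198.2, 204.4]
ee_rot: [-0.001, 0.367, 0.93, -0.0]
force: [-0.6, 0.3, 0.9]
grip_width: 1.002
grip_force: 0.0
time_s: 2.0
eef_pos: [582.4, 198.5, 204.8]
ee_rot: [-0.0, 0.487, 0.873, -0.0]
force: [-0.1, -0.0, -0.3]
grip_width: 1.002
grip_force: 0.0
[[-5.25000e-01  8.51000e-01 -1.00000e-03  5.82358e+02]
 [ 8.51000e-01  5.25000e-01 -0.00000e+00  1.98474e+02]
 [ 0.00000e+00 -1.00000e-03 -1.00000e+00  2.04803e+02]
 [ 0.00000e+00  0.00000e+00  0.00000e+00  1.00000e+00]] 2.05 [ 0.31898568 -0.11679377 -0.39099409]
```

View pics/w1.png

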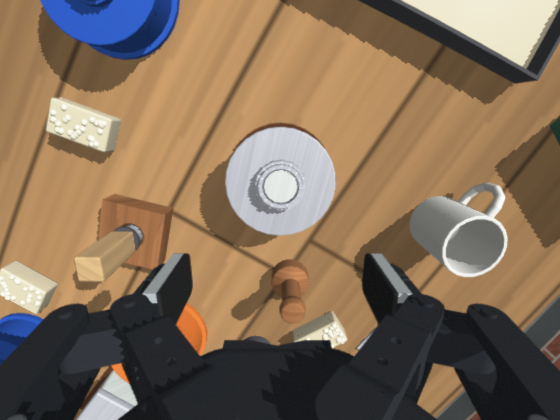

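The wrist view shows the lid spanning u 226..336 and v 127..235, with the disc at (281,186). The tamper and mug are well clear.

Run:
```python
from h import *
np.set_printoptions(precision=1,suppress=True)
T=np.load("T1.npy");c=eyes.calibration("wrist");W=T@c["mount"]
p=back(c,W,[(226,181),(281,127),(336,181),(281,235)],55);print(p,p.mean(0),np.linalg.norm(p[0]-p[2]),np.linalg.norm(p[1]-p[3]))
im=eyes.capture("wrist")
g=cv2.cvtColor(im,cv2.COLOR_RGB2GRAY)[160:215,255:310];_,b=cv2.threshold(g,0,255,cv2.THRESH_BINARY+cv2.THRESH_OTSU)
b=(g>215).astype(np.uint8);n,l,st,ce=cv2.connectedComponentsWithStats(b);k=1+st[1:,4].argmax();m=ce[k]+[255,160];print(m,st[k])
for z in(55,65,75,85):print(z,back(c,W,[m],z)[0])
r=[282-21.,282+21]
# punch offsets
for t in [(458.5,36.5,81)]:
    print("to punch, tool axes",T[:3,:3].T@(np.array(t)-T[:3,3]))
h=back(c,W,[(76,260),(97,281),(112,275)],119);print("handle top",h)
```

```text
[[530.6 173.5  55. ]
 [551.9 255.2  55. ]
 [634.9 238.   55. ]
 [617.  150.9  55. ]] [583.6 204.4  55. ] 122.55412572067442 122.8926278989463
[280.2 186. ] [ 10  10  32  32 772]
55 [585.1 200.4  55. ]
65 [583.8 202.2  65. ]
75 [582.5 204.1  75. ]
85 [581.2 205.9  85. ]
to punch, tool axes [ -72.9 -190.4  123.9]
handle top [[444.7  43.3 119. ]
 [471.4  32.5 119. ]
 [482.   47.3 119. ]]
```

The extreme points all lie on the rim but aren't diametric, so I'll fit circles instead of taking means.

Run:
```python
from h import *
np.set_printoptions(precision=1,suppress=True)
T=np.load("T1.npy")
def fit(n,px,sc,off,z):
    c=eyes.calibration(n);W=T@c["mount"] if n=="wrist" else c["cam_to_world"]
    p=back(c,W,np.array(px)/sc+off,z)[:,:2]
    s=np.linalg.lstsq(np.c_[2*p,np.ones(len(p))],(p**2).sum(1),rcond=None)[0]
    print(n,s[:2],"r",np.sqrt(s[2]+s[:2]@s[:2]),np.linalg.norm(p-s[:2],axis=1))
fit("wrist",[(226,181),(281,127),(336,181),(281,235)],1,[0,0],55)
fit("top",[(32,144),(152,27),(272,144),(152,261)],4,[150,140],55)
fit("side",[(144,147),(264,80),(384,147),(264,214)],5,[200,140],55)
# automatic: lid contour in wrist picture by ellipse fit
im=cv2.imread("pics/w1.png");hsv=cv2.cvtColor(im,cv2.COLOR_BGR2HSV)
m=((hsv[...,1]<60)&(hsv[...,2]>120)).astype(np.uint8);m[:120]=0;m[242:]=0;m[:,:215]=0;m[:,345:]=0
cs,_=cv2.findContours(m,cv2.RETR_EXTERNAL,cv2.CHAIN_APPROX_NONE);q=max(cs,key=cv2.contourArea);q=cv2.convexHull(q)[:,0]
fit("wrist",q,1,[0,0],55)
im=cv2.imread("pics/top0.png");hsv=cv2.cvtColor(im,cv2.COLOR_BGR2HSV)
print(cv2.fitEllipse(q))
```

```text
wrist [584.5 203. ] r 61.40344506407433 [61.4 61.4 61.4 61.4]
top [581.7 199.2] r 63.19866029701852 [63.2 63.2 63.2 63.2]
side [583.2 198.5] r 62.32749216938674 [61.8 62.8 61.8 62.9]
wrist [583.3 202.6] r 61.785019776851314 [61.8 62.2 62.  62.  62.1 62.  61.8 61.7 61.8 61.5 61.7 61.8 61.6 61.7
 61.7 61.8 62.  61.9 61.6 61.5 61.4 61.4 61.8 61.7 61.9 62.3 62.1 62.
 61.9 62.  61.8 61.8 61.7 61.8 61.7 61.7 61.7 61.6 61.5 61.5 61.7 61.7
 61.7 61.7 61.8 61.8]
((279.9930419921875, 180.75296020507812), (108.73434448242188, 110.71492004394531), 77.76040649414062)
```

Wrist and fixed cameras differ by about 3.5 mm. A 90° turn over the tin resolves the constant mount bias, and the square handle can be gripped in that turned pose.

```bash
python3 -m jog '[[0,0,0,0,0,0.143,0.0854],[0,0,0,0,0,0.143,0.0854],[0,0,0,0,0,0.143,0.0854],[0,0,0,0,0,0.143,0.0854],[0,0,0,0,0,0.143,0.0854]]' >/dev/null
python3 -m jog '[[0,0,0,0,0,0.143,0.0854],[0,0,0,0,0,0.143,0.0854],[0,0,0,0,0,0.143,0.0854],[0,0,0,0,0,0.143,0.0854],[0,0,0,0,0,0.143,0.0854]]' >/dev/null
python3 -m jog '[[0,0,0,0,0,0.141,0.0854],[0,0,0,0,0,0,0.0854],[0,0,0,0,0,0,0.0854]]'
python3 - <<'E'
from h import *
np.set_printoptions(precision=2,suppress=True)
T2=pose();im=eyes.capture("wrist")[:,:,::-1];np.save("T2.npy",T2);cv2.imwrite("pics/w2.png",im)
T1=np.load("T1.npy");c=eyes.calibration("wrist")
def lid(T,im):
    hsv=cv2.cvtColor(np.ascontiguousarray(im),cv2.COLOR_BGR2HSV)
    m=((hsv[...,1]<60)&(hsv[...,2]>120)).astype(np.uint8);m[:115]=0;m[245:]=0;m[:,:215]=0;m[:,350:]=0
    cs,_=cv2.findContours(m,cv2.RETR_EXTERNAL,cv2.CHAIN_APPROX_NONE);q=cv2.convexHull(max(cs,key=cv2.contourArea))[:,0]
    p=back(c,T@c["mount"],q,55)[:,:2]
    s=np.linalg.lstsq(np.c_[2*p,np.ones(len(p))],(p**2).sum(1),rcond=None)[0]
    print(cv2.fitEllipse(q),s[:2],"r",np.sqrt(s[2]+s[:2]@s[:2]),np.ptp(np.linalg.norm(p-s[:2],axis=1)));return s[:2]
m1=lid(T1,cv2.imread("pics/w1.png"));m2=lid(T2,im)
A=T1[:2,:2]-T2[:2,:2];b=np.linalg.solve(A,m1-m2);print("bias tool",b,"tin",m1-T1[:2,:2]@b,m2-T2[:2,:2]@b)
print(T2)
t=np.array([458.5,36.5,200]);print("to above punch",T2[:3,:3].T@(t-T2[:3,3]))
E
```

```text
time_s: 3.4
eef_pos: [582.4, 198.5, 205.0]
ee_rot: [0.0, 0.962, 0.273, -0.0]
force: [1.0, 0.1, 0.6]
grip_width: 1.0
grip_force: 0.0
((279.9930419921875, 180.75296020507812), (108.73434448242188, 110.71492004394531), 77.76040649414062) [583.81 201.75] r 61.77158873162269 0.892335629436289
((274.9835510253906, 179.4199981689453), (109.04806518554688, 110.84031677246094), 103.26966857910156) [584.01 202.42] r 61.829002298857404 0.864293085840643
bias tool [ 0.03 -0.5 ] tin [584.25 201.99] [584.25 201.99]
[[  0.85   0.53  -0.   582.42]
 [  0.53  -0.85  -0.   198.5 ]
 [ -0.    -0.    -1.   205.05]
 [  0.     0.     0.     1.  ]]
to above punch [-190.58   72.65    5.07]
```

```bash
python3 -m jog '[[-0.0381,0.0145,0,0,0,0,0.0854],[-0.0381,0.0145,0,0,0,0,0.0854],[-0.0381,0.0145,0,0,0,0,0.0854],[-0.0381,0.0145,0,0,0,0,0.0854],[-0.0381,0.0145,0,0,0,0,0.0854]]' >/dev/null
python3 -m jog '[[0,0,0,0,0,0,0.0854],[0,0,0,0,0,0,0.0854]]'
python3 - <<'E'
from h import *
T=pose();im=eyes.capture("wrist")[:,:,::-1];np.save("T3.npy",T);print(T.round(2));cv2.imwrite("pics/w3.png",im)
cv2.imwrite("pics/w3c.png",cv2.resize(im[120:270,180:380],None,fx=4,fy=4,interpolation=2))
for i in range(3):print(eyes.calibration("wrist")["mount"][:3,3])
E
```

```text
time_s: 4.15
eef_pos: [457.9, 37.0, 205.5]
ee_rot: [0.0, 0.962, 0.271, 0.001]
force: [-0.0, -0.1, 0.2]
grip_width: 0.998
grip_force: 0.0
[[  0.85   0.52   0.   457.88]
 [  0.52  -0.85   0.    36.98]
 [  0.     0.    -1.   205.54]
 [  0.     0.     0.     1.  ]]
[  71.14195139   -0.63093424 -169.14234585]
[  71.14195139   -0.63093424 -169.14234585]
[  71.14195139   -0.63093424 -169.14234585]
```

View pics/w3c.png

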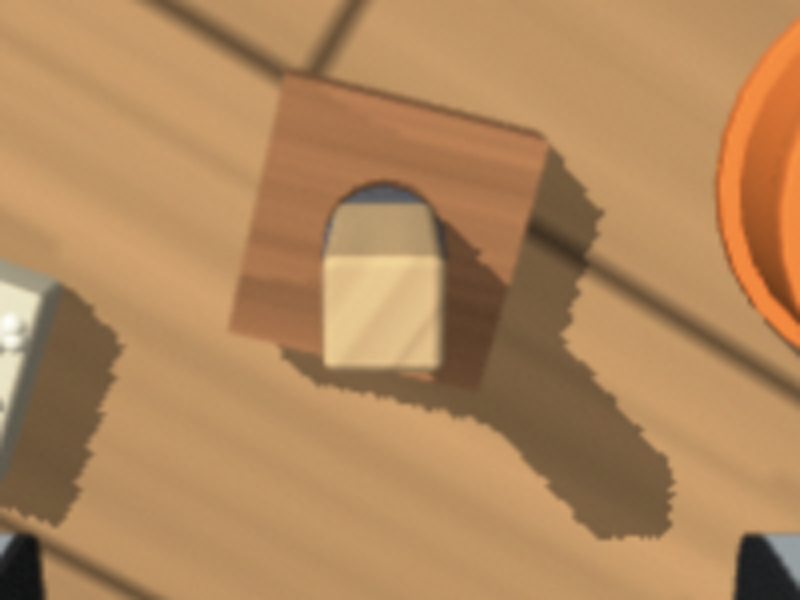

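The crop shows the handle top square at (323,256), (443,256), (441,368), (325,366), aligned with the tool axes. The stand top corners are (285,70), (549,135), (480,390), (230,330).

```bash
cat > m.py <<'E'
from h import *
np.set_printoptions(precision=1,suppress=True)
c=eyes.calibration("wrist");T=np.load("T3.npy")
f=lambda px,z:back(c,T@c["mount"],np.array(px)/4+[180,120],z)[:,:2]
h=f([(323,256),(443,256),(441,368),(325,366)],119);s=f([(285,70),(549,135),(480,390),(230,330)],30)
e=np.roll(h,-1,0)-h
M=np.array
p=h.mean(0)
def lid(T,n):
    hsv=cv2.cvtColor(cv2.imread(n),cv2.COLOR_BGR2HSV)
    m=((hsv[...,1]<60)&(hsv[...,2]>120)).astype(np.uint8);m[:115]=0;m[245:]=0;m[:,:215]=0;m[:,350:]=0
    cs,_=cv2.findContours(m,cv2.RETR_EXTERNAL,cv2.CHAIN_APPROX_NONE);q=cv2.convexHull(max(cs,key=cv2.contourArea))[:,0]
    p=back(c,T@c["mount"],q,55)[:,:2]
    return np.linalg.lstsq(np.c_[2*p,np.ones(len(p))],(p**2).sum(1),rcond=None)[0][:2]
print(c["mount"][:2,3],"punch",p,"edges",np.linalg.norm(e,axis=1),"stand",s.mean(0),"tin",lid(np.load("T1.npy"),"pics/w1.png"),lid(np.load("T2.npy"),"pics/w2.png"),"tool to punch",T[:2,:2].T@(p-T[:2,3]))
E
for i in 1 2 3 4; do python3 m.py;done
```

```text
[71.1 -0.6] punch [459.2  39.4] edges [26.8 26.3 26.7 25.8] stand [459.5  38.9] tin [583.8 201.7] [584.  202.4] tool to punch [ 2.4 -1.4]
[71.1 -0.6] punch [459.2  39.4] edges [26.8 26.3 26.7 25.8] stand [459.5  38.9] tin [583.8 201.7] [584.  202.4] tool to punch [ 2.4 -1.4]
[71.1 -0.6] punch [459.2  39.4] edges [26.8 26.3 26.7 25.8] stand [459.5  38.9] tin [583.8 201.7] [584.  202.4] tool to punch [ 2.4 -1.4]
[71.1 -0.6] punch [459.2  39.4] edges [26.8 26.3 26.7 25.8] stand [459.5  38.9] tin [583.8 201.7] [584.  202.4] tool to punch [ 2.4 -1.4]
```

```bash
python3 -m jog '[[0.0024,-0.0014,0.0415,0,0,0,0.0854],[0,0,0.0415,0,0,0,0.0854],[0,0,0.0415,0,0,0,0.0854],[0,0,0,0,0,0,0.0854],[0,0,0,0,0,0,0.0854]]'
python3 -m jog '[[0,0,0,0,0,0,0.02],[0,0,0,0,0,0,0.02],[0,0,0,0,0,0,0.02],[0,0,0,0,0,0,0.02],[0,0,0,0,0,0,0.02]]' 60
python3 -m jog '[[0,0,0,0,0,0,0.02],[0,0,0,0,0,0,0.02],[0,0,0,0,0,0,0.02],[0,0,0,0,0,0,0.02],[0,0,0,0,0,0,0.02]]' 60
python3 -c "
from h import *
s=sense();print(s['force'],s['wrist_torque'],s['eef_pos'])"
```

```text
time_s: 4.7
eef_pos: [459.8, 40.2, 81.4]
ee_rot: [-0.0, 0.962, 0.272, 0.0]
force: [0.0, -0.2, 0.5]
grip_width: 0.999
grip_force: 0.0
time_s: 5.2
eef_pos: [459.6, 39.6, 81.5]
ee_rot: [0.0, 0.963, 0.271, 0.001]
force: [-0.7, -0.4, 6.3]
grip_width: 0.305
grip_force: 59.8
time_s: 5.7
eef_pos: [459.6, 39.6, 81.6]
ee_rot: [0.0, 0.963, 0.271, 0.001]
force: [-1.3, 0.3, 6.7]
grip_width: 0.305
grip_force: 59.8
[-1.34595304  0.26334328  6.68779856] [0.10806776 0.21555502 0.05656678] [459.64573084  39.63049225  81.55971225]
```

Gripped firmly (opening about 26 mm). Now lift straight up and check with the wrist camera before moving across.

```bash
python3 -m jog '[[0,0,-0.01,0,0,0,0.02],[0,0,-0.02,0,0,0,0.02],[0,0,-0.03,0,0,0,0.02],[0,0,-0.03,0,0,0,0.02],[0,0,-0.02,0,0,0,0.02]]'
python3 -m jog '[[0.0318,-0.0123,0,0,0,0,0.02],[0.0318,-0.0123,0,0,0,0,0.02],[0.0318,-0.0123,0,0,0,0,0.02],[0.0318,-0.0123,0,0,0,0,0.02],[0.0318,-0.0123,0,0,0,0,0.02]]'
python3 -m jog '[[0.0318,-0.0123,0,0,0,0,0.02],[0,0,0,0,0,0,0.02],[0,0,0,0,0,0,0.02],[0,0,0,0,0,0,0.02],[0,0,0,0,0,0,0.02]]'
python3 - <<'E'
from h import *
T=pose();im=eyes.capture("wrist")[:,:,::-1];np.save("T4.npy",T);s=sense();print(T.round(3),s["force"],s["wrist_torque"]);cv2.imwrite("pics/w4.png",im)
for n in("side","top"):cv2.imwrite(f"pics/{n}4.png",eyes.capture(n)[:,:,::-1])
a=cv2.resize(im[60:310,140:420],None,fx=1.6,fy=1.6,interpolation=2)[:400]
b=cv2.resize(cv2.imread("pics/side4.png")[70:230,185:325],None,fx=2.5,fy=2.5,interpolation=2)
print(a.shape,b.shape);cv2.imwrite("pics/m4.png",np.hstack([a,b]))
E
```

```text
time_s: 6.2
eef_pos: [459.3, 39.7, 193.1]
ee_rot: [0.0, 0.963, 0.271, 0.001]
force: [-0.2, -0.8, -1.6]
grip_width: 0.304
grip_force: 59.7
time_s: 6.7
eef_pos: [563.0, 176.3, 191.0]
ee_rot: [-0.0, 0.963, 0.271, -0.0]
force: [0.8, -2.0, -1.4]
grip_width: 0.309
grip_force: 59.6
time_s: 7.2
eef_pos: [583.0, 201.5, 191.1]
ee_rot: [0.0, 0.963, 0.271, 0.0]
force: [-0.1, 0.0, -0.9]
grip_width: 0.306
grip_force: 59.7
[[ 8.54000e-01  5.21000e-01  0.00000e+00  5.83044e+02]
 [ 5.21000e-01 -8.54000e-01 -0.00000e+00  2.01462e+02]
 [ 0.00000e+00  0.00000e+00 -1.00000e+00  1.91087e+02]
 [ 0.00000e+00  0.00000e+00  0.00000e+00  1.00000e+00]] [ 0.57179907  0.23169328 -2.145003  ] [-0.00589866  0.05257256  0.01345526]
(400, 448, 3) (400, 350, 3)
```

View pics/m4.png

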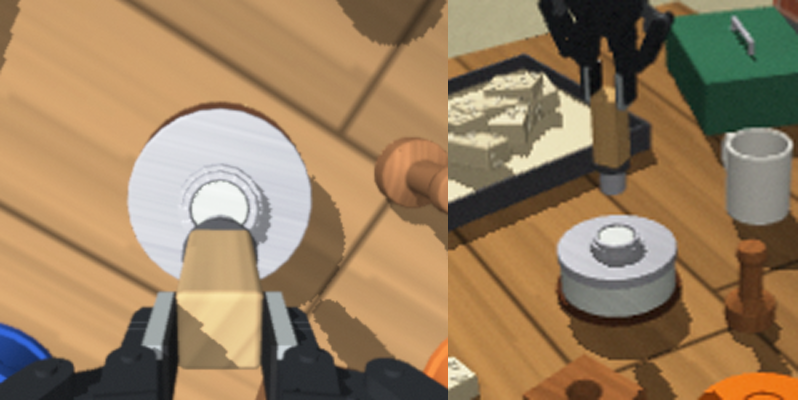

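The punch hangs upright from the grip, and its die sits slightly short of the disc in the wrist view. I'll check tilt and offset by projecting the model into this picture.

Run:
```python
from h import *
np.set_printoptions(precision=1,suppress=True)
T=np.load("T4.npy");c=eyes.calibration("wrist");M=np.linalg.inv(T@c["mount"])
K=np.array([[c["fx"],0,c["cx"]],[0,c["fy"],c["cy"]],[0,0,1]])
def pr(tool):
    w=(T[:3,:3]@np.array(tool,float).T).T+T[:3,3]
    p=(M[:3,:3]@w.T).T+M[:3,3]
    return (cv2.projectPoints(p,np.zeros(3),np.zeros(3),K,np.array(c["dist"],float))[0][:,0]-[140,60])*1.6
die=67.2
print("top corners",pr([(14,-14,die-105),(14,14,die-105),(-14,-14,die-105),(-14,14,die-105)]),"seen (179,292)(264,292)(179,366)(261,368)")
print("handle base",pr([(14,-14,die-32),(14,14,die-32)]),"seen (188,230),(254,230)")
print("flange",pr([(18,0,die-32),(0,-18,die-32),(0,18,die-32)]),"seen top (219,214), sides 183,257")
a=np.linspace(0,6.28,200);f=pr(np.c_[18*np.cos(a),18*np.sin(a),0*a+die-32]);print("flange extents",f.min(0),f.max(0))
for h in(66,76,86):
    d=back(c,T@c["mount"],np.array([[219.5,203.]])/1.6+[140,60],h)[0];print(h,d,T[:3,:3].T@(d-T[:3,3]))
```

```text
top corners [[174.7 289.9]
 [266.7 290. ]
 [177.1 370. ]
 [263.9 370.1]] seen (179,292)(264,292)(179,366)(261,368)
handle base [[189.2 225.4]
 [250.9 225.4]] seen (188,230),(254,230)
flange [[220.1 216.9]
 [181.1 254.5]
 [258.9 254.6]] seen top (219,214), sides 183,257
flange extents [181.1 216.9] [258.9 290.4]
66 [586.3 203.6  66. ] [  3.9  -0.1 125.1]
76 [588.2 204.8  76. ] [  6.1  -0.1 115.1]
86 [590.2 206.   86. ] [  8.4  -0.2 105.1]
```

The punch is centred on the TCP and upright. The disc lies about 1.5 mm further along tool +x, and its apparent height of about 68–70 mm will be checked by touch. I correct and come down to 90 mm.

```bash
python3 -m jog '[[0.0015,0,0.01,0,0,0,0.02],[0,0,0.015,0,0,0,0.02],[0,0,0.008,0,0,0,0.02],[0,0,0,0,0,0,0.02],[0,0,0,0,0,0,0.02]]'
python3 -m jog '[[0,0,0.001,0,0,0,0.02],[0,0,0.001,0,0,0,0.02],[0,0,0.001,0,0,0,0.02]]'|grep -E "pos|^force"
python3 - <<'E'
from h import *
T=pose();im=eyes.capture("wrist")[:,:,::-1];np.save("T5.npy",T);s=sense();print(s["eef_pos"],s["force"]);cv2.imwrite("pics/w5.png",im)
cv2.imwrite("pics/w5c.png",cv2.resize(im[90:250,180:380],None,fx=3.5,fy=3.5,interpolation=2))
E
```

```text
time_s: 7.85
eef_pos: [584.8, 203.0, 157.8]
ee_rot: [0.0, 0.963, 0.271, 0.0]
force: [0.1, -0.3, -2.7]
grip_width: 0.311
grip_force: 59.6
eef_pos: [584.7, 203.0, 154.8]
force: [0.9, 0.1, -2.3]
[584.61048901 203.01811762 154.55671485] [-0.90632147 -0.10548244 -2.41880802]
```

View pics/w5c.png

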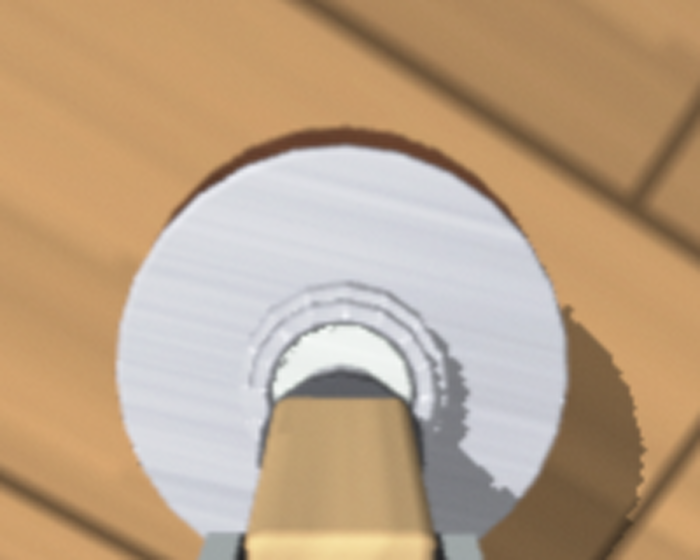

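The wrist crop shows the lid rim at (116,370), (567,370), (345,146), and the disc between u 270 and 413 just ahead of the die. Nothing is touching yet.

Run:
```python
from h import *
np.set_printoptions(precision=1,suppress=True)
T=np.load("T5.npy");c=eyes.calibration("wrist");W=T@c["mount"]
im=cv2.imread("pics/w5.png");hsv=cv2.cvtColor(im,cv2.COLOR_BGR2HSV)
q=np.array([(116,370),(567,370),(345,146),(170,223),(520,223),(140,460),(545,450),(245,165),(440,165)])/3.5+[180,90]
p=back(c,W,q,55)[:,:2]
s=np.linalg.lstsq(np.c_[2*p,np.ones(len(p))],(p**2).sum(1),rcond=None)[0]
print("lid",s[:2],"r",np.sqrt(s[2]+s[:2]@s[:2]),"tool",T[:2,:2].T@(s[:2]-T[:2,3]))
for z in (66,70,75,80):
    q=np.array([(270,390),(413,390),(342,323),(285,350),(398,350)])/3.5+[180,90]
    p=back(c,W,q,z)[:,:2];s=np.linalg.lstsq(np.c_[2*p,np.ones(len(p))],(p**2).sum(1),rcond=None)[0]
    print("disc",z,"r",np.sqrt(s[2]+s[:2]@s[:2]),"tool",T[:2,:2].T@(s[:2]-T[:2,3]))
```

```text
lid [584.6 202.6] r 61.27065353285947 tool [-0.3  0.3]
disc 66 r 18.76188568232492 tool [-2.4  0.2]
disc 70 r 18.47099974343762 tool [-1.2  0.2]
disc 75 r 18.107392319772316 tool [0.2 0.2]
disc 80 r 17.743784896133047 tool [1.6 0.2]
```

The die is centred within about 1 mm. Now I feel downward.

```bash
python3 -m jog '[[0,0,0.001,0,0,0,0.02],[0,0,0.001,0,0,0,0.02],[0,0,0.001,0,0,0,0.02]]'|grep -E "pos|^force"
```

```text
eef_pos: [584.6, 203.0, 151.5]
force: [-0.8, 0.3, -2.5]
```

```bash
python3 -m jog '[[0,0,0.001,0,0,0,0.02],[0,0,0.001,0,0,0,0.02],[0,0,0.001,0,0,0,0.02]]'|grep -E "pos|^force"
```

```text
eef_pos: [584.6, 203.0, 148.5]
force: [-0.3, 0.7, -2.6]
```

```bash
python3 -m jog '[[0,0,0.001,0,0,0,0.02],[0,0,0.001,0,0,0,0.02],[0,0,0.001,0,0,0,0.02]]'|grep -E "pos|^force"
```

```text
eef_pos: [584.6, 203.0, 145.5]
force: [-0.1, -0.3, -1.8]
```

```bash
python3 -m jog '[[0,0,0.001,0,0,0,0.02],[0,0,0.001,0,0,0,0.02],[0,0,0.001,0,0,0,0.02]]'|grep -E "pos|^force"
```

```text
eef_pos: [584.6, 203.0, 142.5]
force: [0.0, 0.9, -2.5]
```

```bash
python3 -m jog '[[0,0,0.001,0,0,0,0.02],[0,0,0.001,0,0,0,0.02],[0,0,0.001,0,0,0,0.02]]'|grep -E "pos|^force"
```

```text
eef_pos: [584.6, 203.0, 139.5]
force: [0.1, 0.5, -2.6]
```

```bash
python3 -m jog '[[0,0,0.001,0,0,0,0.02],[0,0,0.001,0,0,0,0.02],[0,0,0,0,0,0,0.02]]'|grep -E "pos|^force"
```

```text
eef_pos: [584.6, 203.0, 137.4]
force: [-0.3, 0.4, -2.0]
```

```bash
python3 -m jog '[[0,0,0.001,0,0,0,0.02],[0,0,0.001,0,0,0,0.02],[0,0,0,0,0,0,0.02]]'|grep -E "pos|^force"
```

```text
eef_pos: [584.6, 203.0, 135.5]
force: [0.0, 0.7, -2.1]
```

```bash
python3 -m jog '[[0,0,0.001,0,0,0,0.02],[0,0,0.001,0,0,0,0.02],[0,0,0,0,0,0,0.02]]'|grep -E "pos|^force"
```

```text
eef_pos: [584.9, 203.1, 134.4]
force: [-1.2, -0.7, 5.6]
```

Contact: about 8 N net of the −2.3 N baseline. I continue in 1 mm steps toward about 14 N, a reading near +12.

```bash
python3 -m jog '[[0,0,0.001,0,0,0,0.02],[0,0,0.001,0,0,0,0.02],[0,0,0,0,0,0,0.02]]'|grep -E "pos|^force"; python3 -c "
from h import *
s=sense();print(s['force'],s['eef_pos'],s['wrist_torque'])"
```

```text
eef_pos: [584.9, 203.1, 132.4]
force: [-1.4, 0.9, 5.1]
[-1.36075484  0.89966931  5.05086335] [584.93064397 203.0894028  132.41494748] [0.06516484 0.24250543 0.02736399]
```

```bash
python3 -m jog '[[0,0,0.001,0,0,0,0.02],[0,0,0,0,0,0,0.02]]'|grep -E "pos|^force"
```

```text
eef_pos: [584.9, 203.1, 131.4]
force: [-2.0, -0.0, 5.4]
```

```bash
python3 -m jog '[[0,0,0.001,0,0,0,0.02],[0,0,0,0,0,0,0.02]]'|grep -E "pos|^force"
```

```text
eef_pos: [585.1, 203.2, 130.9]
force: [-1.2, -0.0, 8.2]
```

Stop reached: the force is rising, about 10.5 N net. One more millimetre at half steps.

```bash
python3 -m jog '[[0,0,0.0005,0,0,0,0.02],[0,0,0.0005,0,0,0,0.02],[0,0,0,0,0,0,0.02]]'|grep -E "pos|^force"
```

```text
eef_pos: [585.3, 203.2, 130.4]
force: [-2.3, 0.2, 9.7]
```

```bash
python3 -m jog '[[0,0,0.0005,0,0,0,0.02],[0,0,0.0004,0,0,0,0.02],[0,0,0,0,0,0,0.02],[0,0,0,0,0,0,0.02],[0,0,0,0,0,0,0.02]]'|grep -E "pos|^force|rot"
```

```text
eef_pos: [585.4, 203.3, 130.0]
ee_rot: [0.0, 0.963, 0.271, 0.002]
force: [-3.2, -0.6, 13.0]
```

About 15 N, level. Hold for 1.5 s.

```bash
for i in 1 2 3; do python3 -m jog '[[0,0,0,0,0,0,0.02],[0,0,0,0,0,0,0.02],[0,0,0,0,0,0,0.02],[0,0,0,0,0,0,0.02],[0,0,0,0,0,0,0.02]]'|grep -E "time|pos|^force"; done
```

```text
time_s: 12.6
eef_pos: [585.4, 203.2, 130.0]
force: [-2.2, 0.5, 13.3]
time_s: 13.1
eef_pos: [585.4, 203.3, 130.0]
force: [-2.2, 0.4, 12.9]
time_s: 13.6
eef_pos: [585.4, 203.3, 130.0]
force: [-2.7, 0.0, 13.2]
```

Held steady at about 15.3 N for 1.5 s. Lift straight off to a TCP height of about 191 mm, then look.

```bash
python3 -m jog '[[0,0,-0.001,0,0,0,0.02],[0,0,-0.002,0,0,0,0.02],[0,0,-0.003,0,0,0,0.02],[0,0,-0.006,0,0,0,0.02],[0,0,-0.012,0,0,0,0.02]]'|grep -E "pos|^force"
python3 -m jog '[[0,0,-0.018,0,0,0,0.02],[0,0,-0.02,0,0,0,0.02],[0,0,0,0,0,0,0.02],[0,0,0,0,0,0,0.02],[0,0,0,0,0,0,0.02]]'
python3 - <<'E'
from h import *
np.set_printoptions(precision=2,suppress=True)
T=pose();s=sense();print(T,s["force"],s["wrist_torque"])
im=eyes.capture("wrist")[:,:,::-1];cv2.imwrite("pics/w6.png",im)
a=cv2.resize(im[60:310,140:420],None,fx=1.6,fy=1.6,interpolation=2)[:400]
b=cv2.resize(eyes.capture("side")[70:230,185:325,::-1],None,fx=2.5,fy=2.5,interpolation=2)
cv2.imwrite("pics/m6.png",np.hstack([a,b]))
t=np.array([459.6,39.6,191]);print("to stand",T[:3,:3].T@(t-T[:3,3]))
E
```

```text
eef_pos: [584.1, 202.9, 151.2]
force: [0.1, -0.6, -1.0]
time_s: 14.6
eef_pos: [584.1, 202.9, 188.5]
ee_rot: [-0.0, 0.963, 0.271, -0.001]
force: [1.0, -0.4, -3.1]
grip_width: 0.309
grip_force: 59.7
[[  0.85   0.52  -0.   584.14]
 [  0.52  -0.85  -0.   202.92]
 [ -0.    -0.    -1.   188.47]
 [  0.     0.     0.     1.  ]] [ 0.97 -0.43 -3.15] [0.   0.04 0.04]
to stand [-191.45   74.38   -2.22]
```

View pics/m6.png

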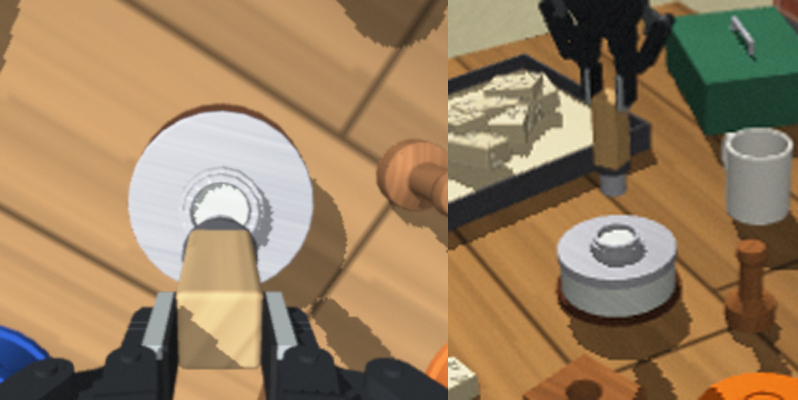

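The disc sits deeper now with a visible rim shadow, and the punch is still upright in the grip. Back to the stand.

```bash
python3 -m jog '[[-0.0319,0.0124,0,0,0,0,0.02],[-0.0319,0.0124,0,0,0,0,0.02],[-0.0319,0.0124,0,0,0,0,0.02],[-0.0319,0.0124,0,0,0,0,0.02],[-0.0319,0.0124,0,0,0,0,0.02]]'|grep pos
python3 -m jog '[[-0.0319,0.0124,0,0,0,0,0.02],[0,0,0,0,0,0,0.02],[0,0,0,0,0,0,0.02],[0,0,0,0,0,0,0.02],[0,0,0,0,0,0,0.02]]'|grep -E "pos|^force"
python3 - <<'E'
from h import *
np.set_printoptions(precision=2,suppress=True)
T=pose();t=np.array([459.5,39.4,121]);print(T[:3,:3].T@(t-T[:3,3]),T[:3,3])
E
```

```text
eef_pos: [479.7, 66.0, 189.2]
eef_pos: [460.4, 40.3, 189.5]
force: [-0.4, 0.8, -2.8]
[-1.23  0.3  68.46] [460.42  40.28 189.46]
```

```bash
python3 -m jog '[[-0.0012,0.0003,0.02,0,0,0,0.02],[0,0,0.03,0,0,0,0.02],[0,0,0.025,0,0,0,0.02],[0,0,0.01,0,0,0,0.02],[0,0,0,0,0,0,0.02]]'|grep -E "pos|^force"
python3 -m jog '[[0,0,0.002,0,0,0,0.02],[0,0,0.002,0,0,0,0.02],[0,0,0.002,0,0,0,0.02],[0,0,0,0,0,0,0.02]]'|grep -E "pos|^force"
```

```text
eef_pos: [458.9, 39.2, 103.9]
force: [0.4, -0.6, -1.5]
eef_pos: [459.4, 38.8, 98.9]
force: [0.5, 0.5, -1.9]
```

```bash
python3 -m jog '[[0,0,0.002,0,0,0,0.02],[0,0,0.002,0,0,0,0.02],[0,0,0,0,0,0,0.02]]'|grep -E "pos|^force"
```

```text
eef_pos: [459.1, 38.8, 94.4]
force: [0.8, -0.3, -2.6]
```

```bash
python3 -m jog '[[0,0,0.002,0,0,0,0.02],[0,0,0.002,0,0,0,0.02],[0,0,0.002,0,0,0,0.02],[0,0,0,0,0,0,0.02]]'|grep -E "pos|^force"
```

```text
eef_pos: [459.1, 38.8, 88.4]
force: [0.4, -0.2, -2.5]
```

```bash
python3 -m jog '[[0,0,0.002,0,0,0,0.02],[0,0,0.002,0,0,0,0.02],[0,0,0,0,0,0,0.02]]'|grep -E "pos|^force"
```

```text
eef_pos: [459.1, 38.8, 84.4]
force: [-0.2, 0.6, -2.8]
```

```bash
python3 -m jog '[[0,0,0.001,0,0,0,0.02],[0,0,0.001,0,0,0,0.02],[0,0,0,0,0,0,0.02]]'|grep -E "pos|^force"
```

```text
eef_pos: [459.2, 38.8, 82.6]
force: [1.3, 0.8, -1.7]
```

```bash
python3 -m jog '[[0,0,0.0005,0,0,0,0.02],[0,0,0.0005,0,0,0,0.02],[0,0,0,0,0,0,0.02]]'|grep -E "pos|^force"
```

```text
eef_pos: [459.2, 38.8, 81.6]
force: [-0.5, -0.0, -1.9]
```

```bash
python3 -m jog '[[0,0,0.0005,0,0,0,0.02],[0,0,0.0005,0,0,0,0.02],[0,0,0,0,0,0,0.02]]'|grep -E "pos|^force"
```

```text
eef_pos: [459.7, 38.8, 81.6]
force: [-2.0, 0.6, 8.4]
```

On the floor of the hole at the same height as when taken. Open, rise straight up, and check.

```bash
python3 -m jog '[[0,0,-0.0005,0,0,0,0.04],[0,0,0,0,0,0,0.05],[0,0,0,0,0,0,0.0854],[0,0,0,0,0,0,0.0854],[0,0,0,0,0,0,0.0854]]'
python3 -m jog '[[0,0,0,0,0,0,0.0854],[0,0,-0.015,0,0,0,0.0854],[0,0,-0.035,0,0,0,0.0854],[0,0,-0.035,0,0,0,0.0854],[0,0,-0.035,0,0,0,0.0854]]'
python3 -m jog '[[0,0,0,0,0,0,0.0854],[0,0,0,0,0,0,0.0854],[0,0,0,0,0,0,0.0854]]'
python3 - <<'E'
from h import *
im=eyes.capture("wrist")[:,:,::-1];sd=eyes.capture("side")[:,:,::-1]
a=cv2.resize(im[120:270,190:330],None,fx=2.8,fy=2.8,interpolation=2)[:420]
b=cv2.resize(sd[140:260,200:300],None,fx=3.5,fy=3.5,interpolation=2)
cv2.imwrite("pics/m7.png",np.hstack([a[:420],b[:420]]))
E
```

```text
time_s: 19.0
eef_pos: [459.2, 38.8, 81.1]
ee_rot: [-0.0, 0.963, 0.271, -0.0]
force: [0.2, 0.2, 0.3]
grip_width: 0.997
grip_force: 0.0
time_s: 19.5
eef_pos: [459.0, 38.8, 202.6]
ee_rot: [-0.0, 0.963, 0.271, -0.0]
force: [-0.1, 0.4, 0.8]
grip_width: 1.0
grip_force: 0.0
time_s: 19.8
eef_pos: [458.7, 38.9, 200.1]
ee_rot: [-0.0, 0.963, 0.271, -0.001]
force: [0.0, 0.3, 0.1]
grip_width: 1.001
grip_force: 0.0
```

View pics/m7.png

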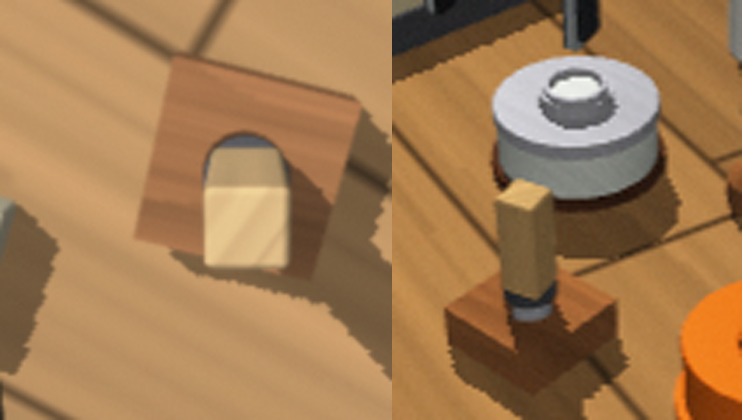

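The punch stands upright in its hole as at the start, and the disc in the tin is sunk. Handing in.

```bash
python3 -c "
from rig import finish_job
print(finish_job())"
```

```text
the job is handed in; nothing more can be done
None
```

I stamped the seal at about 15 N for about 1.5 s, put the punch back upright on the floor of its stand's hole and released it, then handed the job in at about 20 s; no verdict came back.

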